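Refresh the scent stones and put them in their tray

ROBOT

A 6-joint arm with a two-finger parallel gripper is mounted at the origin on the work surface. World frame = base frame: x ahead of the robot, y to its left, z up, the work surface at z = 0. Lengths are in mm, angles in rad, forces in N, time in s.
With the tool pointing down it reaches from about 350 to 775 mm from the base axis. Payload 7.3 kg.
Tool frame: the origin (TCP) lies on the centre line of the jaws, within the pads' length; the fingertips stand 14 mm ahead of it and the grasp point (between the pads) lies 5 mm behind it; z points along the fingers, y is the line along which they close (so a half turn about z gives the same grasp; the last joint's range is limited). The gripper opens to 92 mm and grips with 3 to 60 N. Pads are 19 mm wide; open, the fingers measure 130 mm over their backs; the gripper's body (75 mm by 190 mm) begins 47 mm behind the grasp point.
Start: joints at [-0.146, 0.342, 1.524, -0, 1.275, -0.146], TCP at [525.018, 0.02, 240.741] pointing down, gripper open.
Joint ranges: [-2.53, 2.53], [-0.77, 2.02], [0.04, 2.7], [-1, 4.14], [0.28, 2.66], [-3.11, 3.11]. Speed limits (rad/s): [2.57, 2.57, 3.14, 3.14, 3.14, 3.14].

INTERFACE

Orientations are given as [roll, pitch, yaw] about the fixed x, y, z axes, in that order (R = Rz(yaw) Ry(pitch) Rx(roll)).
In Python, from plant import get_obs, capture, bot, spot_in, trace, pinpoint gives the robot as it stands.
- The arm moves only by the tool play_rows, never from a script. Its argument "rows" is a list of rows, each a list of 2 entries, a list of its own where there are three numbers: the shift along the world's x, y, z in units of 3 cm (1.0 is 3 cm), then the turn, a rotation vector about the world's x, y, z in units of 8 degrees (1.0 is 8 degrees). A call has 1 to 12 rows; each row shifts and turns the commanded pose from where the row before left it; what a row does not reach is not made up. A row lasts 1/8 s, in which the tool goes at most 62.5 mm and 10.7 degrees, less where a joint would pass 70% of its speed; a pose out of reach is approached as far as the arm can. A call with a number of a shift or a turn outside -1 to 1 is refused whole. A call with a gripper value outside its range is refused whole. "hand" is the opening, from -1 (shut) to 1 (fully open), set as the call begins (left out, the last holds). The fingers move at their own pace and stop on an object; the grip force is fixed at half the most. Time passes only in rows, so rows that do not move let the fingers close. It gives the time, the measured TCP pose, the force, the opening and the grip force at its end, in the units of the state.
- get_obs(): the state, without advancing time (a new reading comes with each control period).
- capture(name): name is "scene" or "side" or "wrist"; returns a dict with "frame" (420x560x3 uint8, red, green, blue), "fov_y" (degrees; the focal length in pixels is half the picture's height over the tangent of half this angle, whatever the lens; pixels are square), "cx", "cy" (the principal point, pixels), "rvec" (rotation vector, rad) and "tvec" (3), from world to camera coordinates, as OpenCV has them; the wrist camera has in their place "hand_eye" (4x4, takes a point from camera to tool coordinates, whose origin is the TCP and whose axes are the flange's). Camera axes: x right, y down, z forward; pixel columns grow to the right and rows downward; lengths in mm; the calibration is good to about 2 mm. The wrist camera is an equidistant fisheye: a pixel r from the principal point sees the ray r / f radians off the axis. A picture is of the moment at which its call begins: read the wrist's pose just before it. There is no depth.
- bot.close_job(): hands the job in; it is judged then, once.
Trained networks look in the newest picture that a camera, given by its name, has taken for a name from the list of things; names that differ only in an ending like _2 or _b are one class to them, and where a whole thing is asked for, a point or a joint stands for the part that bears it (a point fixed in the world has none). Each returns a list of dicts, best first, with "p" (0 to 1); they miss things now and then, are a little off and sometimes report something else, mostly with a low value. They report only what shows in the picture. A call takes as long as a camera call. They do not tell look-alikes from the thing itself.
- spot_in(query, camera): "at" ([row, column] in pixels, amid what is visible of it).
- trace(query, camera): "mask" (420x560 bool, what is visible of it) and "at" ([row, column] in pixels, amid what is visible of it).
- pinpoint(query, camera): "at" ([row, column] in pixels: a listed point, or the origin of a listed thing).
The state is a dict: "time": time; "joint_positions": joint angles; "dq": joint speeds; "tau": joint torques, N m; "tool_pos": TCP position; "tcp_rot": TCP orientation; "contact_force": force on the tool from outside, world axes, zero at the start; "moment": the same for the moment, N m; "grip_width": finger opening in mm; "finger_force": force on a finger pad.
Only numpy, scipy, OpenCV 4.12 (cv2) and the standard library are available. Lean on these libraries where they do the work, as an engineer would, in place of code of your own. Each camera call takes 0.05 s, during which the arm holds its last target. There are 200 camera calls.

TASK

Freshen the clay scent stones on the living-room table, one at a time from the largest to the smallest of those that are there: lay the stone flat in the middle of the white tile, press the bottle's pump cap all the way down and let it spring back, then lay that stone flat in the tray pocket of its own size before starting the next. Leave the pocket of any missing stone empty, and do not knock the mug or fruit bowl about.

Things in the scene. Friction and masses are not known exactly. Their poses are not given: they have to be found in the camera images.
- station: Fixed light-wood board 130 x 270 x 12 mm; origin under its centre, y along its length. It carries a white inlaid tile toward -y and a fixed amber pump bottle (60 mm diameter) toward +y, 140 mm from the tile. Bottle axis at local (0, 0.07).
- tile (a point): Centre of the flush round white tile, 72 mm diameter, at the board's top surface (12 mm above the table); z up. A stone is dosed here.
- pump (a joint): Pump cap of the bottle: 0 = up, 0.008 m = pressed fully down; springs back by itself; needs about 8 N to bottom out.
- pump_top (a point): Centre of the flat round top of the black pump cap (32 mm diameter), 145 mm above the table when up; moves down with the cap; z up.
- tray: Fixed dark-wood tray 92 x 300 x 16 mm; origin under its centre, y along its length. Four round pockets 6 mm deep in a row along y, from largest (+y end) to smallest (-y end).
- stone1_mid (a point): Middle of the largest round clay scent stone: a plain terracotta disc 64 mm in diameter and 26 mm high, 13 mm above its underside; z is its axis, the two faces are alike. Its rim is bevelled, upright only from 8 to 18 mm height. May be absent.
- stone1: The same largest stone; origin at the centre of its underside.
- tray_hole0 (a point): Centre of the mouth of the largest pocket (70 mm wide, 6 mm deep), level with the tray's top, 16 mm above the table; z up. For the largest stone: at rest in it, the stone's middle is 7 mm above this point.
- stone2_mid (a point): Middle of the second largest round clay scent stone: a plain terracotta disc 54 mm in diameter and 26 mm high, 13 mm above its underside; z is its axis, the two faces are alike. Its rim is bevelled, upright only from 8 to 18 mm height. May be absent.
- stone2: The same second largest stone; origin at the centre of its underside.
- tray_hole1 (a point): Centre of the mouth of the second largest pocket (60 mm wide, 6 mm deep), level with the tray's top, 16 mm above the table; z up. For the second largest stone: at rest in it, the stone's middle is 7 mm above this point.
- stone3_mid (a point): Middle of the second smallest round clay scent stone: a plain terracotta disc 44 mm in diameter and 26 mm high, 13 mm above its underside; z is its axis, the two faces are alike. Its rim is bevelled, upright only from 8 to 18 mm height. May be absent.
- stone3: The same second smallest stone; origin at the centre of its underside.
- tray_hole2 (a point): Centre of the mouth of the second smallest pocket (50 mm wide, 6 mm deep), level with the tray's top, 16 mm above the table; z up. For the second smallest stone: at rest in it, the stone's middle is 7 mm above this point.
- stone4_mid (a point): Middle of the smallest round clay scent stone: a plain terracotta disc 34 mm in diameter and 26 mm high, 13 mm above its underside; z is its axis, the two faces are alike. Its rim is bevelled, upright only from 8 to 18 mm height. May be absent.
- stone4: The same smallest stone; origin at the centre of its underside.
- tray_hole3 (a point): Centre of the mouth of the smallest pocket (40 mm wide, 6 mm deep), level with the tray's top, 16 mm above the table; z up. For the smallest stone: at rest in it, the stone's middle is 7 mm above this point.
- mug: White mug, 82 mm diameter, 92 mm tall, handle toward +y, origin under its centre. Leave alone.
- fruit: Blue fruit bowl, 156 mm across, about 100 mm tall with the fruit, origin under its centre. Leave alone.
Not all that is in view belongs to the job. Leave any green or pink look-alike of the stone3 alone.

How it is judged (in metres and radians):
On the way, in this order (a step that is already met when the one before it is completed fails the run):
1. the largest stone lies flat in the middle of the white tile while the pump cap is pressed right down (cap top less than 114.5 mm above the stone's middle) (horizontal distance between stone1_mid and tile below 0.02 m and z of stone1_mid in the frame of tile between 0.0105 and 0.0145 m and angle between the z axis of stone1_mid and the z axis of tile, either way round below 0.15 rad and z of stone1_mid in the frame of pump_top above -0.1145 m), for 0.1 s.
2. the largest stone lies flat and let go in its own pocket (horizontal distance between stone1_mid and tray_hole0 below 0.008 m and z of stone1_mid in the frame of tray_hole0 below 0.0105 m and angle between the z axis of stone1_mid and the z axis of tray_hole0, either way round below 0.15 rad and contact force between stone1 and the fingers below 0.1 N), for 0.2 s.
3. the second largest stone lies flat in the middle of the white tile while the pump cap is pressed right down (cap top less than 114.5 mm above the stone's middle) (horizontal distance between stone2_mid and tile below 0.02 m and z of stone2_mid in the frame of tile between 0.0105 and 0.0145 m and angle between the z axis of stone2_mid and the z axis of tile, either way round below 0.15 rad and z of stone2_mid in the frame of pump_top above -0.1145 m), for 0.1 s.
4. the second largest stone lies flat and let go in its own pocket (horizontal distance between stone2_mid and tray_hole1 below 0.008 m and z of stone2_mid in the frame of tray_hole1 below 0.0105 m and angle between the z axis of stone2_mid and the z axis of tray_hole1, either way round below 0.15 rad and contact force between stone2 and the fingers below 0.1 N), for 0.2 s.
5. the second smallest stone lies flat in the middle of the white tile while the pump cap is pressed right down (cap top less than 114.5 mm above the stone's middle) (horizontal distance between stone3_mid and tile below 0.02 m and z of stone3_mid in the frame of tile between 0.0105 and 0.0145 m and angle between the z axis of stone3_mid and the z axis of tile, either way round below 0.15 rad and z of stone3_mid in the frame of pump_top above -0.1145 m), for 0.1 s.
6. the second smallest stone lies flat and let go in its own pocket (horizontal distance between stone3_mid and tray_hole2 below 0.008 m and z of stone3_mid in the frame of tray_hole2 below 0.0105 m and angle between the z axis of stone3_mid and the z axis of tray_hole2, either way round below 0.15 rad and contact force between stone3 and the fingers below 0.1 N), for 0.2 s.
7. the smallest stone lies flat in the middle of the white tile while the pump cap is pressed right down (cap top less than 114.5 mm above the stone's middle) (horizontal distance between stone4_mid and tile below 0.02 m and z of stone4_mid in the frame of tile between 0.0105 and 0.0145 m and angle between the z axis of stone4_mid and the z axis of tile, either way round below 0.15 rad and z of stone4_mid in the frame of pump_top above -0.1145 m), for 0.1 s.
8. the smallest stone lies flat and let go in its own pocket (horizontal distance between stone4_mid and tray_hole3 below 0.008 m and z of stone4_mid in the frame of tray_hole3 below 0.0105 m and angle between the z axis of stone4_mid and the z axis of tray_hole3, either way round below 0.15 rad and contact force between stone4 and the fingers below 0.1 N), for 0.2 s.
At the end, for the whole second after the job is handed in: Every stone present lies flat (within 0.15 rad) and at rest in the pocket of its own size, its middle within 8 mm of the pocket's centre and down on the pocket floor (middle less than 10.5 mm above the mouth); the pump cap is up (horizontal distance between stone1_mid and tray_hole0 below 0.008 m and z of stone1_mid in the frame of tray_hole0 below 0.0105 m and angle between the z axis of stone1_mid and the z axis of tray_hole0, either way round below 0.15 rad and linear speed of each of stone1, stone2, stone3, stone4 below 0.02 m/s and horizontal distance between stone2_mid and tray_hole1 below 0.008 m and z of stone2_mid in the frame of tray_hole1 below 0.0105 m and angle between the z axis of stone2_mid and the z axis of tray_hole1, either way round below 0.15 rad and horizontal distance between stone3_mid and tray_hole2 below 0.008 m and z of stone3_mid in the frame of tray_hole2 below 0.0105 m and angle between the z axis of stone3_mid and the z axis of tray_hole2, either way round below 0.15 rad and horizontal distance between stone4_mid and tray_hole3 below 0.008 m and z of stone4_mid in the frame of tray_hole3 below 0.0105 m and angle between the z axis of stone4_mid and the z axis of tray_hole3, either way round below 0.15 rad and value of joint pump below 0.002 m); the robot touches nothing.
It fails at once if the mug is pushed more than 40 mm or tipped (distance of mug from where it was at the start of the episode above 0.04 m or angle between mug's own z axis and vertical above 0.5 rad).
It fails at once if the fruit bowl is pushed more than 40 mm or tipped (distance of fruit from where it was at the start of the episode above 0.04 m or angle between fruit's own z axis and vertical above 0.5 rad).
Of stone1, stone2, stone3, stone4 only 3 to 4 are there at a start; the rules pass over those that are not, and their reading is None.
At some moment in a run one of stone1, stone2, stone3, stone4 may be knocked a few centimetres aside while the robot is not near it.
Once in a run the grip may slacken for a moment while it holds something.
It also fails if it takes over 210 s, if anything falls off the work surface, if the arm or the gripper's body presses on something with over 40 N, if the wrist force passes 120 N, or if a joint passes its speed limit or range.

## Working session

There is one attempt and no reset: what is moved stays moved. The work goes in short steps, Python scripts to look and compute and a tool call to move; the robot and the scene stay as the last step left them, time stands still between calls to the robot, and variables do not carry over. Pictures are saved under pics/ and viewed, at most 14 in all, crops included, and the job is handed in when it is done.

Besides the shell and the picture viewer there is one more tool, called after "Call:" by a JSON object that holds its "method" and its "body". play_rows: Moves the arm, as the interface text tells. Shifts and turns lie within -1 to 1; 1 stands for 3 cm of shift or 8 degrees of turn. Its arguments: {"type":"object","properties":{"rows":{"type":"array"},"hand":{"type":"number"}},"required":["rows"]}

```bash
mkdir -p pics; cat > h.py <<'E'
import numpy as np, cv2
from scipy.spatial.transform import Rotation as R
from plant import get_obs, capture, bot, spot_in, trace, pinpoint
def cam(name):
    o=get_obs(); c=capture(name); f=210/np.tan(np.radians(c["fov_y"]/2))
    if name=="wrist":
        H=np.array(c["hand_eye"]); T=np.eye(4); T[:3,:3]=R.from_euler("xyz",o["tcp_rot"]).as_matrix(); T[:3,3]=o["tool_pos"]; W=T@H
    else:
        r=cv2.Rodrigues(np.array(c["rvec"],float))[0]; W=np.eye(4); W[:3,:3]=r.T; W[:3,3]=-r.T@np.array(c["tvec"],float).ravel()
    return dict(W=W,f=f,cx=c["cx"],cy=c["cy"],name=name,frame=c["frame"])
def ray(c,at):
    u=(at[1]-c["cx"]);v=(at[0]-c["cy"])
    if c["name"]=="wrist":
        r=np.hypot(u,v);t=r/c["f"];s=np.sin(t)/max(r,1e-9);d=np.array([u*s,v*s,np.cos(t)])
    else: d=np.array([u/c["f"],v/c["f"],1.]);d/=np.linalg.norm(d)
    return c["W"][:3,3],c["W"][:3,:3]@d
def onz(c,at,z):
    p,d=ray(c,at);return p+d*(z-p[2])/d[2]
def tri(rs):
    A=0;b=0
    for p,d in rs:
        M=np.eye(3)-np.outer(d,d);A=A+M;b=b+M@p
    return np.linalg.solve(A,b)
def proj(c,X):
    q=c["W"][:3,:3].T@(np.array(X,float)-c["W"][:3,3])
    if c["name"]=="wrist":
        t=np.arctan2(np.hypot(q[0],q[1]),q[2]);h=np.hypot(q[0],q[1]);return [c["cy"]+c["f"]*t*q[1]/h,c["cx"]+c["f"]*t*q[0]/h]
    return [c["cy"]+c["f"]*q[1]/q[2],c["cx"]+c["f"]*q[0]/q[2]]
def save(c,n): cv2.imwrite(f"pics/{n}.png",c["frame"][:,:,::-1])
E
cat > a.py <<'E'
from h import *
Z={"stone1_mid":13,"stone2_mid":13,"stone3_mid":13,"stone4_mid":13,"tile":12,"pump_top":145,"tray_hole0":16,"tray_hole1":16,"tray_hole2":16,"tray_hole3":16,"mug":0,"fruit":0}
for n in ["scene","side","wrist"]:
    c=cam(n); save(c,n+"0"); print(n,c["W"][:3,3].round())
    for k,z in Z.items():
        for r in pinpoint(k,n)[:3]: print(k,round(r["p"],2),np.round(r["at"],1),onz(c,r["at"],z).round(1))
E
python3 a.py; python3 -c "
import cv2,numpy as np
a=[cv2.imread(f'pics/{n}0.png') for n in ('scene','side','wrist')]
"
```

```text
scene [ 963. -567. 1066.]
stone1_mid 0.91 [298.5 149.3] [ 447.4 -225.1   13. ]
stone3_mid 0.81 [232.7 276.4] [595.4  63.3  13. ]
stone3_mid 0.72 [220.  236.4] [494.5  46.3  13. ]
stone3_mid 0.67 [182.6 240.2] [439.1 148.8  13. ]
stone4_mid 0.67 [106.7 335.6] [519.1 521.6  13. ]
tile 0.96 [180.8 312.6] [592.6 248.   12. ]
pump_top 0.66 [106.7 335.6] [574.8 385.1 145. ]
tray_hole0 0.83 [374.7 175.3] [ 598.1 -332.4   16. ]
tray_hole0 0.75 [347.4 194.9] [ 598.1 -266.6   16. ]
tray_hole0 0.72 [265.4 180.7] [ 457.2 -124.7   16. ]
tray_hole1 0.83 [374.7 175.3] [ 598.1 -332.4   16. ]
tray_hole1 0.75 [347.4 194.9] [ 598.1 -266.6   16. ]
tray_hole1 0.72 [265.4 180.7] [ 457.2 -124.7   16. ]
tray_hole2 0.83 [374.7 175.3] [ 598.1 -332.4   16. ]
tray_hole2 0.75 [347.4 194.9] [ 598.1 -266.6   16. ]
tray_hole2 0.72 [265.4 180.7] [ 457.2 -124.7   16. ]
tray_hole3 0.83 [374.7 175.3] [ 598.1 -332.4   16. ]
tray_hole3 0.75 [347.4 194.9] [ 598.1 -266.6   16. ]
tray_hole3 0.72 [265.4 180.7] [ 457.2 -124.7   16. ]
mug 0.97 [370.6 268.2] [ 747.9 -227.3    0. ]
mug 0.37 [286.5 234.8] [ 585.2 -100.9    0. ]
f
[... 1488 characters left out ...]
 335.2] [ 604.2 -192.9   16. ]
tray_hole0 0.6 [267.8 336.3] [ 599.2 -111.4   16. ]
tray_hole0 0.56 [356.8 324.4] [ 594.2 -265.9   16. ]
tray_hole1 0.91 [318.8 335.2] [ 604.2 -192.9   16. ]
tray_hole1 0.6 [267.8 336.3] [ 599.2 -111.4   16. ]
tray_hole1 0.56 [356.8 324.4] [ 594.2 -265.9   16. ]
tray_hole2 0.91 [318.8 335.2] [ 604.2 -192.9   16. ]
tray_hole2 0.6 [267.8 336.3] [ 599.2 -111.4   16. ]
tray_hole2 0.56 [356.8 324.4] [ 594.2 -265.9   16. ]
tray_hole3 0.91 [318.8 335.2] [ 604.2 -192.9   16. ]
tray_hole3 0.6 [267.8 336.3] [ 599.2 -111.4   16. ]
tray_hole3 0.56 [356.8 324.4] [ 594.2 -265.9   16. ]
mug 0.43 [332.5 221.5] [ 439.3 -230.6    0. ]
fruit 0.62 [128.1 483.9] [802.4  76.9   0. ]
```

View pics/scene0.png

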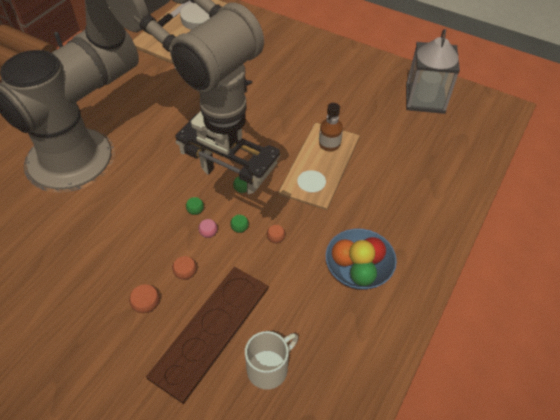

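View pics/wrist0.png

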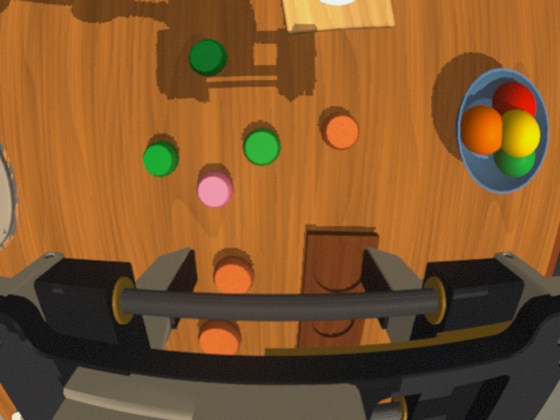

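The scene view shows three terracotta stones: a large one at (row 298, col 145), a medium one at (267, 184) and a small one at (233, 276). There are also green and pink decoys. The tray runs from (285, 250) to (380, 170), the tile is at (181, 312) and the pump cap is at (107, 335). The wrist view matches. I'll measure next from a second wrist position.

Call:
{"method": "play_rows", "body": {"rows": [[[0,-0.9,0.3],[0,0,0]],[[0,-0.9,0.3],[0,0,0]],[[0,-0.9,0.3],[0,0,0]],[[0,-0.9,0.3],[0,0,0]],[[0,-0.9,0.3],[0,0,0]],[[0,-0.9,0.3],[0,0,0]],[[0,-0.9,0.3],[0,0,0]],[[0,-0.9,0.3],[0,0,0]],[[0,0,0],[0,0,0]],[[0,0,0],[0,0,0]]], "hand": 1}}

```text
time: 3.2
tool_pos: [524.9, -215.4, 312.4]
tcp_rot: [-3.141, -0.001, 1.571]
contact_force: [-0.3, 0.4, -0.1]
grip_width: 91.8
finger_force: 0.0
```

```bash
cat > seg.py <<'E'
from h import *
def reds(c,zt=26,lo=5,hi=14):
    hsv=cv2.cvtColor(c["frame"],cv2.COLOR_RGB2HSV)
    # terracotta
    m=((hsv[...,0]<=hi)&(hsv[...,1]>150)&(hsv[...,2]>60)).astype(np.uint8)
    m=cv2.morphologyEx(m,cv2.MORPH_OPEN,np.ones((3,3)))
    n,l,s,ce=cv2.connectedComponentsWithStats(m)
    return [(s[i],ce[i],l==i) for i in range(1,n) if 100<s[i][4]<6000]
E
cat > b.py <<'E'
from h import *; from seg import reds
import sys
o=get_obs();print(o["time"],np.round(o["tool_pos"],1),np.round(o["tcp_rot"],3))
c=cam("wrist");save(c,sys.argv[1]);print(c["W"].round(2))
for k,z in [("stone1_mid",13),("stone2_mid",13),("stone3_mid",13),("stone4_mid",13),("tray_hole0",16),("tile",12),("pump_top",145),("tray",0)]:
    for r in pinpoint(k,"wrist")[:5]: print(k,round(r["p"],2),np.round(r["at"],1),onz(c,r["at"],z).round(1))
for k in ["stone1","stone2","stone3","stone4"]:
  for r in trace(k,"wrist")[:6]:
    ct=max(cv2.findContours(r["mask"].astype(np.uint8),cv2.RETR_EXTERNAL,cv2.CHAIN_APPROX_NONE)[0],key=len)[:,0,:]
    P=np.array([onz(c,(v,u),18)[:2] for u,v in ct],np.float32); (x,y),w,a=cv2.minAreaRect(P)
    print(k,round(r["p"],2),np.round(r["at"]),"c",round(x,1),round(y,1),"wh",np.round(w,1),c["frame"][int(r["at"][0]),int(r["at"][1])])
E
python3 b.py w1
```

```text
3.2 [ 524.9 -215.4  312.4] [-3.141e+00 -1.000e-03  1.571e+00]
[[ 1.0000e+00 -0.0000e+00  0.0000e+00  5.2464e+02]
 [-0.0000e+00 -9.6000e-01 -3.0000e-01 -1.3556e+02]
 [ 0.0000e+00  3.0000e-01 -9.6000e-01  4.5672e+02]
 [ 0.0000e+00  0.0000e+00  0.0000e+00  1.0000e+00]]
stone1_mid 0.73 [180.7 216.7] [ 437.8 -228.4   13. ]
stone2_mid 0.59 [103.9 235.6] [ 467.1 -122.    13. ]
stone3_mid 0.82 [  1.4 176.1] [382.   33.6  13. ]
stone3_mid 0.78 [ 21. 225.] [452.6  -3.8  13. ]
stone4_mid 0.61 [182.3 219.6] [ 441.8 -230.7   13. ]
stone4_mid 0.61 [208.4 328.1] [ 596.  -269.4   13. ]
tray_hole0 0.95 [249.2 325.5] [ 594.8 -332.    16. ]
tray_hole0 0.83 [ 99.3 338.6] [ 605.8 -115.1   16. ]
tray_hole0 0.72 [209.4 328.7] [ 596.5 -270.    16. ]
tray_hole0 0.67 [157.3 334.2] [ 601.4 -195.1   16. ]
tile 0.57 [182.9 216.1] [ 436.5 -231.8   12. ]
tile 0.28 [154.7 333.3] [ 600.7 -192.    12. ]
tray 0.83 [166.7 333.3] [ 603.4 -210.9    0. ]
tray 0.45 [105.2 233.9] [ 463.  -123.3    0. ]
stone1 0.98 [ 27. 221.] c 449.9 -9.0 wh [42.4 44.8] [195  94 109]
stone1 0.88 [106. 233.] c 466.7 -123.5 wh [51.7 54.1] [234 118  44]
stone1 0.57 [  5. 176.] c 383.4 20.8 wh [26.4 48.2] [  8 108  36]
stone2 0.98 [ 27. 221.] c 449.9 -9.0 wh [42.4 44.8] [195  94 109]
stone2 0.88 [106. 233.] c 466.7 -123.5 wh [51.7 54.1] [234 118  44]
stone2 0.57 [  5. 176.] c 383.4 20.8 wh [26.4 48.2] [  8 108  36]
stone3 0.98 [ 27. 221.] c 449.9 -9.0 wh [42.4 44.8] [195  94 109]
stone3 0.88 [106. 233.] c 466.7 -123.5 wh [51.7 54.1] [234 118  44]
stone3 0.57 [  5. 176.] c 383.4 20.8 wh [26.4 48.2] [  8 108  36]
stone4 0.98 [ 27. 221.] c 449.9 -9.0 wh [42.4 44.8] [195  94 109]
stone4 0.88 [106. 233.] c 466.7 -123.5 wh [51.7 54.1] [234 118  44]
stone4 0.57 [  5. 176.] c 383.4 20.8 wh [26.4 48.2] [  8 108  36]
```

View pics/w1.png

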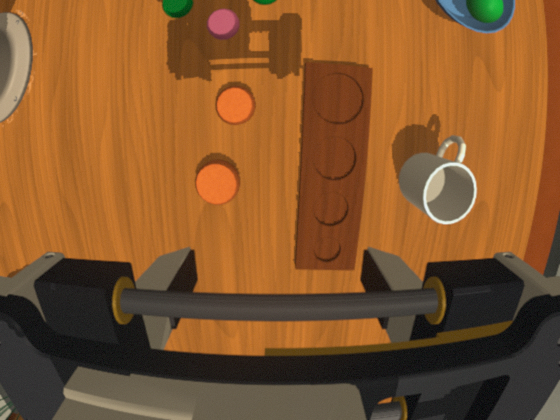

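Wrist view: the large stone is at (182, 217), the 54 mm stone is at (105, 235), and the tray pockets run from (99, 338) down to (249, 325). I'll move above the large stone for a closer fix.

Call:
{"method": "play_rows", "body": {"rows": [[[-0.6,-0.1,-0.7],[0,0,0]],[[-0.6,-0.1,-0.7],[0,0,0]],[[-0.6,-0.1,-0.7],[0,0,0]],[[-0.6,-0.1,-0.7],[0,0,0]],[[-0.5,-0.1,-0.7],[0,0,0]],[[0,0,0],[0,0,0]],[[0,0,0],[0,0,0]]]}}

```text
time: 4.72
tool_pos: [438.9, -231.4, 208.7]
tcp_rot: [3.14, 0.001, 1.571]
contact_force: [0.2, 0.6, 0.4]
grip_width: 92.0
finger_force: 0.0
```

```bash
cat > m.py <<'E'
# python3 m.py zb [x y] : terracotta discs, underside at zb
from h import *; import sys
from scipy.optimize import least_squares
def discs(c,zb=0,hi=13):
    hsv=cv2.cvtColor(c["frame"],cv2.COLOR_RGB2HSV)
    m=((hsv[...,0]<=hi)&(hsv[...,1]>165)&(hsv[...,2]>150)).astype(np.uint8)
    m=cv2.morphologyEx(m,cv2.MORPH_OPEN,np.ones((5,5)))
    out=[]
    for ct in cv2.findContours(m,cv2.RETR_EXTERNAL,cv2.CHAIN_APPROX_NONE)[0]:
        if cv2.contourArea(ct)<150: continue
        ct=cv2.convexHull(ct)[:,0,:]
        area=cv2.contourArea(ct)
        # silhouette model: hull of the mid-rim rings at 8 and 18 mm, fitted to the hull points by center, radius
        P=np.array([onz(c,(v,u),zb+18)[:2] for u,v in ct]); x0=[*P.mean(0),27]
        a=np.linspace(0,2*np.pi,60)
        def model(p):
            q=[proj(c,[p[0]+p[2]*np.cos(t),p[1]+p[2]*np.sin(t),zb+z])[::-1] for z in (8,18) for t in a]
            return cv2.convexHull(np.array(q,np.float32))
        f=lambda p:[cv2.pointPolygonTest(model(p),(float(u),float(v)),True) for u,v in ct]
        s=least_squares(f,x0,diff_step=1e-3,loss="soft_l1")
        out.append((s.x.round(1),"rms",round(float(np.sqrt(np.mean(np.square(s.fun)))),2),"px",ct.mean(0).round(),area))
    return out
if __name__=="__main__":
    o=get_obs();print(o["time"],np.round(o["tool_pos"],1),np.round(o["tcp_rot"],3))
    c=cam("wrist")
    if len(sys.argv)>2: save(c,sys.argv[2])
    for d in discs(c,float(sys.argv[1])): print(*d)
E
python3 m.py 0 w2; python3 - <<'E'
import sys; sys.path.insert(0,'.')
from m import *
for n in ("scene","side"):
    c=cam(n);print(n)
    for d in discs(c): print(*d)
E
```

```text
4.725 [ 438.9 -231.4  208.7] [3.140e+00 1.000e-03 1.571e+00]
[ 438.9 -233.4   29.9] rms 0.63 px [278. 190.] 2430.0
[ 467.4 -122.5   22.1] rms 0.36 px [307.  87.] 1408.0
scene
[759.9 100.6  26.4] rms 0.15 px [340. 253.] 253.0
side
[806.8 131.9  31.4] rms 1.4 px [333. 214.] 301.0
```

View pics/w2.png

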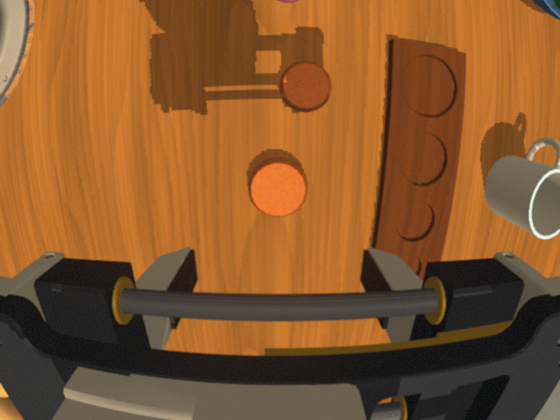

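The stone's centre is at (190, 278), right under the tool. I'll descend and grip.

Call:
{"method": "play_rows", "body": {"rows": [[[0,-0.03,-0.9],[0,0,0]],[[0,0,-0.9],[0,0,0]],[[0,0,-0.9],[0,0,0]],[[0,0,-0.9],[0,0,0]],[[0,0,-0.9],[0,0,0]],[[0,0,-0.9],[0,0,0]],[[0,0,-0.85],[0,0,0]],[[0,0,0],[0,0,0]],[[0,0,0],[0,0,0]]]}}

```text
time: 6.0
tool_pos: [438.8, -232.3, 21.1]
tcp_rot: [3.14, 0.001, 1.571]
contact_force: [1.3, 0.4, -0.7]
grip_width: 91.9
finger_force: 0.0
```

Call:
{"method": "play_rows", "body": {"rows": [[[0,0,0],[0,0,0]],[[0,0,0],[0,0,0]],[[0,0,0],[0,0,0]],[[0,0,0],[0,0,0]],[[0,0,0],[0,0,0]]], "hand": -1}}

```text
time: 6.62
tool_pos: [438.2, -232.0, 20.6]
tcp_rot: [3.141, 0.0, 1.571]
contact_force: [-0.5, 0.3, 5.2]
grip_width: 63.1
finger_force: 30.0
```

Call:
{"method": "play_rows", "body": {"rows": [[[0,0,0.9],[0,0,0]],[[0,0,0.9],[0,0,0]],[[0,0,0.9],[0,0,0]],[[0,0,0.9],[0,0,0]],[[0.3,1,0.3],[0,0,0]],[[0.3,1,0.3],[0,0,0]],[[0.3,1,0],[0,0,0]],[[0.3,1,0],[0,0,0]],[[0.3,1,0],[0,0,0]],[[0.3,1,0],[0,0,0]],[[0.3,1,0],[0,0,0]],[[0.3,1,0],[0,0,0]]]}}

```text
time: 8.12
tool_pos: [509.8, 9.2, 145.7]
tcp_rot: [-3.14, -0.0, 1.571]
contact_force: [0.3, -0.1, -1.0]
grip_width: 62.8
finger_force: 30.0
```

Call:
{"method": "play_rows", "body": {"rows": [[[0.3,1,0],[0,0,0]],[[0.3,1,0],[0,0,0]],[[0.3,1,0],[0,0,0]],[[0.3,1,0],[0,0,0]],[[0.3,1,0],[0,0,0]],[[0.3,1,0],[0,0,0]],[[0.3,0.8,0],[0,0,0]],[[0.3,0.7,0],[0,0,0]],[[0,0,0],[0,0,0]],[[0,0,0],[0,0,0]]]}}

```text
time: 9.38
tool_pos: [581.4, 232.4, 145.6]
tcp_rot: [-3.14, 0.001, 1.571]
contact_force: [-0.5, -0.9, -1.7]
grip_width: 63.3
finger_force: 30.0
```

```bash
cat > t.py <<'E'
from h import *
import sys
R_={}
for n in ["wrist","scene","side"]:
    c=cam(n)
    if n=="wrist": save(c,sys.argv[1])
    for k,z in [("tile",12),("pump_top",145),("station",0)]:
        for r in pinpoint(k,n)[:2]:
            print(n,k,round(r["p"],2),np.round(r["at"],1),onz(c,r["at"],z).round(1)); 
            R_.setdefault(k,[]).append(ray(c,r["at"]))
print(get_obs()["tool_pos"],get_obs()["grip_width"])
for k in R_: print(k,tri(R_[k]).round(1))
E
python3 t.py w3
```

```text
wrist tile 0.73 [186.5 287.8] [589.3 248.3  12. ]
wrist station 0.71 [109.4 271.3] [574.9 315.4   0. ]
scene tile 0.62 [179.6 315.1] [596.1 254.7  12. ]
scene pump_top 0.55 [107.5 336.5] [578.  383.7 145. ]
scene station 0.79 [167.3 320.9] [585.2 308.8   0. ]
side tile 0.78 [210.7 234.5] [591.5 254.8  12. ]
side station 0.81 [202.5 226.6] [594.9 319.3   0. ]
[582.02194613 233.05666919 146.265852  ] 62.89740089485514
tile [592.1 251.3  14.3]
station [584.  311.5   3.2]
pump_top [731.5   5.  512. ]
```

View pics/w3.png

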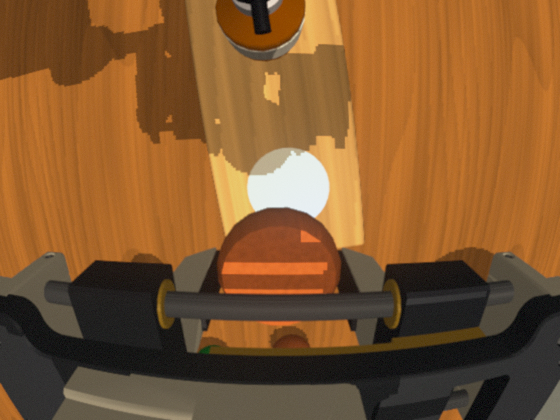

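The tile is at (187, 288), and the stone is held level in the lower part of the view. I'll set the stone on the tile.

Call:
{"method": "play_rows", "body": {"rows": [[[0.15,0.3,-0.4],[0,0,0]],[[0.15,0.3,-0.9],[0,0,0]],[[0,0,-0.9],[0,0,0]],[[0,0,-0.9],[0,0,0]],[[0,0,-0.4],[0,0,0]],[[0,0,-0.25],[0,0,0]],[[0,0,0],[0,0,0]],[[0,0,0],[0,0,0]]]}}

```text
time: 10.98
tool_pos: [591.5, 251.3, 34.6]
tcp_rot: [3.14, -0.0, 1.571]
contact_force: [0.9, 0.4, -2.4]
grip_width: 62.7
finger_force: 30.0
```

Call:
{"method": "play_rows", "body": {"rows": [[[0,0,0],[0,0,0]],[[0,0,0],[0,0,0]],[[0,0,0.4],[0,0,0]],[[0,0,0.9],[0,0,0]],[[0,0,0.9],[0,0,0]],[[0,0,0.9],[0,0,0]],[[0,0,0.9],[0,0,0]],[[0,0,0.9],[0,0,0]],[[0,0,0.3],[0,0,0]],[[0,0,0],[0,0,0]],[[0,0,0],[0,0,0]]], "hand": 1}}

```text
time: 12.35
tool_pos: [590.4, 250.9, 188.5]
tcp_rot: [-3.14, 0.001, 1.571]
contact_force: [0.1, -0.6, -0.7]
grip_width: 92.2
finger_force: 0.0
```

```bash
python3 m.py 12; python3 t.py w4
```

```text
12.35 [590.4 250.9 188.5] [-3.140e+00  1.000e-03  1.571e+00]
[595.8  57.1 -17.2] rms 0.35 px [281. 341.] 229.5
[591.9 250.4  28.7] rms 0.52 px [280. 197.] 2698.5
wrist pump_top 0.97 [ 20.4 237.7] [567.  386.3 145. ]
wrist station 0.61 [125.3 264.2] [575.6 318.2   0. ]
scene tile 0.9 [180.7 312.6] [592.4 248.2  12. ]
scene pump_top 0.55 [106.3 336.1] [575.2 387.1 145. ]
scene station 0.74 [165.7 322.1] [585.3 315.4   0. ]
side tile 0.83 [209.3 236.7] [598.9 258.3  12. ]
side pump_top 0.39 [143.3 202.9] [569.4 393.1 145. ]
[591.03463907 251.09994593 189.75358173] 91.83523573398094
pump_top [570.  388.1 145.1]
station [579.2 319.3  -6.2]
tile [594.4 243.3  20.5]
```

View pics/w4.png

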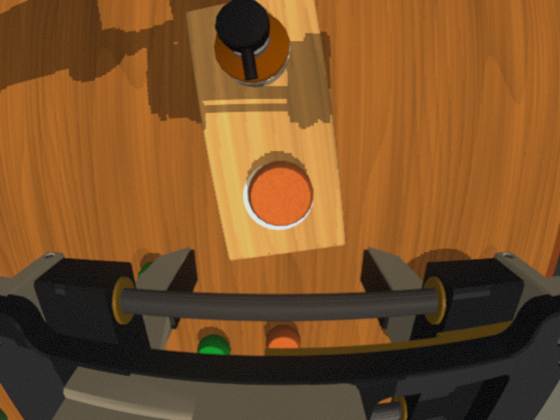

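The stone is centred on the tile at (197, 280). The pump cap is at (20, 240), and it triangulates to about (570, 387, 145). Next I'll press it with closed fingers.

Call:
{"method": "play_rows", "body": {"rows": [[[0,0,0],[0,0,0]],[[-0.14,0.9,0],[0,0,0]],[[-0.14,0.9,0],[0,0,0]],[[-0.14,0.9,0],[0,0,0]],[[-0.14,0.9,0],[0,0,0]],[[-0.14,0.93,0],[0,0,0]],[[0,0,0],[0,0,0]],[[0,0,0],[0,0,0]],[[0,0,-0.5],[0,0,0]],[[0,0,-0.4],[0,0,0]],[[0,0,0],[0,0,0]]], "hand": -1}}

```text
time: 14.38
tool_pos: [569.5, 386.1, 160.8]
tcp_rot: [-3.139, 0.002, 1.57]
contact_force: [-0.2, -0.2, 0.0]
grip_width: 0.6
finger_force: 0.0
```

Call:
{"method": "play_rows", "body": {"rows": [[[0,0,-0.15],[0,0,0]],[[0,0,-0.15],[0,0,0]],[[0,0,-0.1],[0,0,0]],[[0,0,0],[0,0,0]]]}}

```text
time: 14.88
tool_pos: [570.4, 387.0, 151.9]
tcp_rot: [3.14, -0.0, 1.571]
contact_force: [-2.1, -2.1, 7.5]
grip_width: 0.1
finger_force: 3.5
```

Call:
{"method": "play_rows", "body": {"rows": [[[0,0,-0.15],[0,0,0]],[[0,0,0],[0,0,0]],[[0,0,0],[0,0,0]]]}}

```text
time: 15.25
tool_pos: [570.5, 387.1, 151.1]
tcp_rot: [3.137, -0.001, 1.571]
contact_force: [-7.4, -6.1, 23.0]
grip_width: 0.2
finger_force: 11.0
```

Call:
{"method": "play_rows", "body": {"rows": [[[0,0,0.3],[0,0,0]],[[0,0,0.6],[0,0,0]],[[0,0,0.6],[0,0,0]],[[0.14,-0.9,0],[0,0,0]],[[0.14,-0.9,0],[0,0,0]],[[0.14,-0.9,0],[0,0,0]],[[0.14,-0.9,0],[0,0,0]],[[0.14,-0.93,0],[0,0,0]],[[0,0,0],[0,0,0]],[[0,0,0],[0,0,0]]]}}

```text
time: 16.5
tool_pos: [590.9, 251.8, 191.2]
tcp_rot: [3.141, -0.001, 1.571]
contact_force: [-0.3, -0.0, 0.6]
grip_width: 0.7
finger_force: 0.0
```

```bash
python3 m.py 12
```

```text
16.5 [590.9 251.8 191.2] [ 3.141e+00 -1.000e-03  1.571e+00]
[789.1  50.8 -18.1] rms 2.8 px [424. 339.] 268.0
[845.1  79.7 -15.6] rms 1.35 px [466. 320.] 338.0
[592.  250.7  28.8] rms 0.65 px [280. 196.] 2696.0
```

Call:
{"method": "play_rows", "body": {"rows": [[[0.03,0,0],[0,0,0]],[[0,-0.03,0],[0,0,0]],[[0,0,0],[0,0,0]],[[0,0,-0.9],[0,0,0]],[[0,0,-0.9],[0,0,0]],[[0,0,-0.9],[0,0,0]],[[0,0,-0.9],[0,0,0]],[[0,0,-0.9],[0,0,0]],[[0,0,-0.7],[0,0,0]],[[0,0,0],[0,0,0]],[[0,0,0],[0,0,0]]], "hand": 1}}

```text
time: 17.92
tool_pos: [592.5, 250.5, 36.2]
tcp_rot: [3.14, -0.0, 1.571]
contact_force: [0.3, -0.9, 0.3]
grip_width: 91.7
finger_force: 0.0
```

Call:
{"method": "play_rows", "body": {"rows": [[[0,0,0],[0,0,0]],[[0,0,0],[0,0,0]],[[0,0,0],[0,0,0]],[[0,0,0],[0,0,0]],[[0,0,0],[0,0,0]],[[0,0,0.5],[0,0,0]],[[0,0,1],[0,0,0]],[[0,0,1],[0,0,0]],[[0,0,1],[0,0,0]]], "hand": -1}}

```text
time: 19.05
tool_pos: [591.8, 250.2, 141.8]
tcp_rot: [3.142, 0.0, 1.571]
contact_force: [0.1, -0.7, -2.1]
grip_width: 62.7
finger_force: 30.0
```

Call:
{"method": "play_rows", "body": {"rows": [[[0.04,-1,0],[0,0,0]],[[0.04,-1,0],[0,0,0]],[[0.04,-1,0],[0,0,0]],[[0.04,-1,0],[0,0,0]],[[0.04,-1,0],[0,0,0]],[[0.04,-1,0],[0,0,0]],[[0.04,-1,0],[0,0,0]],[[0.04,-1,0],[0,0,0]],[[0.04,-1,0],[0,0,0]],[[0.04,-1,0],[0,0,0]],[[0.04,-1,0],[0,0,0]],[[0.04,-1,0],[0,0,0]]]}}

```text
time: 20.55
tool_pos: [606.3, -110.7, 140.9]
tcp_rot: [3.141, 0.0, 1.571]
contact_force: [0.4, -0.1, -1.7]
grip_width: 63.0
finger_force: 30.0
```

Call:
{"method": "play_rows", "body": {"rows": [[[0,-0.7,0],[0,0,0]],[[0,-0.7,0],[0,0,0]],[[0,0,0],[0,0,0]],[[0,0,0],[0,0,0]]]}}

```text
time: 21.05
tool_pos: [606.2, -151.1, 140.2]
tcp_rot: [-3.141, -0.001, 1.571]
contact_force: [0.4, 0.3, -1.4]
grip_width: 62.4
finger_force: 30.0
```

```bash
cat > tr.py <<'E'
from h import *
import sys
o=get_obs();print(o["time"],np.round(o["tool_pos"],1),o["grip_width"])
c=cam("wrist");save(c,sys.argv[1])
for r in pinpoint("tray_hole0","wrist")[:6]: print("hole",round(r["p"],2),np.round(r["at"],1),onz(c,r["at"],16).round(1))
# rectified top view of plane z=16, 0.5 mm/px
x0,x1,y0,y1=540,670,-380,-50
g=np.array([[proj(c,[x,y,16])[::-1] for x in np.arange(x0,x1,.5)] for y in np.arange(y1,y0,-.5)],np.float32)
im=cv2.remap(c["frame"],g,None,cv2.INTER_LINEAR)
cv2.imwrite(f"pics/{sys.argv[1]}_top.png",cv2.convertScaleAbs(im[:,:,::-1],alpha=2))
E
python3 tr.py w5
```

```text
21.05 [ 606.2 -151.1  140.2] 62.405765613621185
hole 0.75 [319.7 269.9] [ 597.4 -269.3   16. ]
hole 0.61 [165.  273.8] [ 602.2 -114.5   16. ]
```

View pics/w5_top.png

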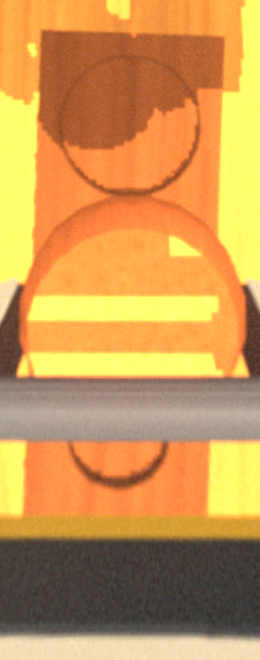

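The top view of the tray shows the large pocket centred at px (125, 130), radius 70 px, which puts it at (605, -112.5).

Call:
{"method": "play_rows", "body": {"rows": [[[0,0.64,0],[0,0,0]],[[-0.04,0.64,0],[0,0,0]],[[0,0,-0.9],[0,0,0]],[[0,0,-0.9],[0,0,0]],[[0,0,-0.9],[0,0,0]],[[0,0,-0.4],[0,0,0]],[[0,0,-0.25],[0,0,0]],[[0,0,-0.18],[0,0,0]],[[0,0,0],[0,0,0]],[[0,0,0],[0,0,0]]]}}

```text
time: 22.4
tool_pos: [605.5, -113.6, 35.0]
tcp_rot: [3.14, 0.0, 1.571]
contact_force: [-0.1, 1.0, -1.8]
grip_width: 62.4
finger_force: 30.0
```

Call:
{"method": "play_rows", "body": {"rows": [[[0,0.02,-0.05],[0,0,0]],[[0,0,0],[0,0,0]],[[0,0,0],[0,0,0]]]}}

```text
time: 22.78
tool_pos: [605.5, -113.1, 33.6]
tcp_rot: [3.14, 0.001, 1.571]
contact_force: [-1.3, -1.0, 5.4]
grip_width: 62.5
finger_force: 30.0
```

Call:
{"method": "play_rows", "body": {"rows": [[[0,0,0],[0,0,0]],[[0,0,0],[0,0,0]],[[0,0,0],[0,0,0]],[[0,0,0.5],[0,0,0]],[[-0.3,0,1],[0,0,0]],[[-1,0,1],[0,0,0]],[[-1,0,1],[0,0,0]],[[-1,0,1],[0,0,0]],[[-0.8,0,0.7],[0,0,0]],[[-0.5,0,0],[0,0,0]],[[0,0,0],[0,0,0]],[[0,0,0],[0,0,0]]], "hand": 1}}

```text
time: 24.28
tool_pos: [467.7, -112.9, 189.2]
tcp_rot: [3.141, 0.0, 1.571]
contact_force: [-0.3, 0.8, 0.3]
grip_width: 91.8
finger_force: 0.0
```

```bash
python3 m.py 0; python3 tr.py w6;python3 m.py 10
```

```text
24.275 [ 467.7 -112.9  189.2] [3.141 0.    1.571]
[ 466.9 -127.6   24.2] rms 0.84 px [276. 205.] 1793.5
[ 616.3 -116.4   29.2] rms 0.83 px [411. 195.] 2125.5
[817.6  91.8  30.1] rms 1.94 px [546.  41.] 833.5
[600.8  63.2  18.7] rms 1.32 px [407.  26.] 969.5
24.325 [ 467.7 -112.8  188.9] 91.50273124580599
hole 0.83 [261.7 397.6] [ 603.3 -192.2   16. ]
hole 0.73 [316.7 382.8] [ 596.3 -268.4   16. ]
hole 0.73 [358.8 378.7] [ 603.  -341.1   16. ]
24.425 [ 467.6 -112.7  188.6] [-3.141 -0.     1.571]
[ 467.  -124.2   23.5] rms 0.77 px [276. 207.] 1790.5
[ 610.8 -113.4   28.4] rms 0.81 px [416. 199.] 2137.5
[806.8  86.9  29.3] rms 1.54 px [549.  39.] 803.5
[597.   60.2 -18. ] rms 1.43 px [408.  27.] 977.0
```

View pics/w6.png

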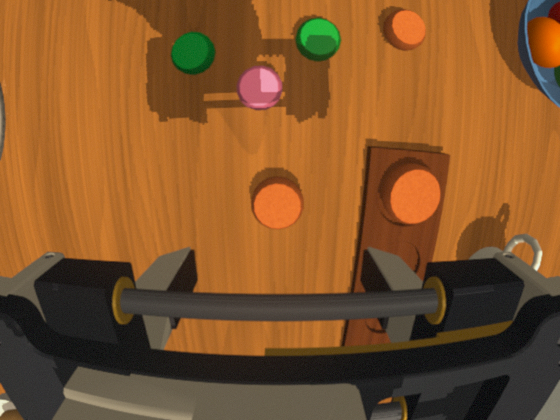

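Stone1 is seated at (197, 413), and the 54 mm stone is at (204, 277). I'll refine that second position with the trace mask.

```bash
cat > k.py <<'E'
# python3 k.py zb : fit silhouettes of network masks
from h import *; import sys
from scipy.optimize import least_squares
zb=float(sys.argv[1]);o=get_obs();print(o["time"],np.round(o["tool_pos"],1))
c=cam("wrist")
if len(sys.argv)>2: save(c,sys.argv[2])
a=np.linspace(0,2*np.pi,60)
for r in trace("stone2","wrist")[:8]:
    ct=max(cv2.findContours(r["mask"].astype(np.uint8),cv2.RETR_EXTERNAL,cv2.CHAIN_APPROX_NONE)[0],key=len)
    ct=cv2.convexHull(ct)[:,0,:]
    def model(p): return cv2.convexHull(np.array([proj(c,[p[0]+(p[2]-d)*np.cos(t),p[1]+(p[2]-d)*np.sin(t),zb+z])[::-1] for z,d in ((0,4),(8,0),(18,0),(26,4)) for t in a],np.float32))
    f=lambda p:[cv2.pointPolygonTest(model(p),(float(u),float(v)),True) for u,v in ct]
    P=onz(c,r["at"],zb+13)
    s=least_squares(f,[P[0],P[1],25],diff_step=1e-3,loss="soft_l1")
    print(round(r["p"],2),np.round(r["at"]),s.x.round(1),"rms",round(float(np.sqrt(np.mean(s.fun**2))),2),c["frame"][int(r["at"][0]),int(r["at"][1])])
E
python3 k.py 0
```

```text
24.475 [ 467.5 -112.7  188.5]
0.85 [ 90. 260.] [448.7  -8.2  22.2] rms 0.37 [192  93 108]
0.83 [ 36. 318.] [505.5  42.1  21.8] rms 0.31 [ 38 115  43]
0.81 [ 32. 402.] [595.9  60.7  22.2] rms 0.3 [237 125  55]
0.8 [ 52. 194.] [383.5  30.7  21.9] rms 0.26 [  6 107  34]
0.68 [202. 276.] [ 466.3 -123.3   27.1] rms 0.31 [236 122  56]
0.62 [194. 409.] [ 610.3 -113.2   32.7] rms 0.25 [235 118  50]
```

Call:
{"method": "play_rows", "body": {"rows": [[[-0.04,-0.35,-0.9],[0,0,0]],[[0,0,-0.9],[0,0,0]],[[0,0,-0.9],[0,0,0]],[[0,0,-0.9],[0,0,0]],[[0,0,-0.9],[0,0,0]],[[0,0,-0.6],[0,0,0]],[[0,0,-0.47],[0,0,0]],[[0,0,0],[0,0,0]],[[0,0,0],[0,0,0]]]}}

```text
time: 25.7
tool_pos: [466.4, -123.5, 22.2]
tcp_rot: [3.141, 0.0, 1.571]
contact_force: [0.1, -0.4, -0.6]
grip_width: 91.6
finger_force: 0.0
```

Call:
{"method": "play_rows", "body": {"rows": [[[0,0,0],[0,0,0]],[[0,0,0],[0,0,0]],[[0,0,0],[0,0,0]],[[0,0,0],[0,0,0]],[[0,0,0],[0,0,0]],[[0,0,0.5],[0,0,0]],[[0,0,1],[0,0,0]],[[0,0,1],[0,0,0]],[[0,0,1],[0,0,0]],[[0,0,0.7],[0,0,0]]], "hand": -1}}

```text
time: 26.95
tool_pos: [466.2, -123.4, 150.0]
tcp_rot: [3.14, 0.001, 1.571]
contact_force: [-0.0, -0.3, -1.8]
grip_width: 52.4
finger_force: 30.0
```

Call:
{"method": "play_rows", "body": {"rows": [[[0.32,0.97,0],[0,0,0]],[[0.32,0.97,0],[0,0,0]],[[0.32,0.97,0],[0,0,0]],[[0.32,0.97,0],[0,0,0]],[[0.32,0.97,0],[0,0,0]],[[0.32,0.97,0],[0,0,0]],[[0.32,0.97,0],[0,0,0]],[[0.32,0.97,0],[0,0,0]],[[0.32,0.97,0],[0,0,0]],[[0.32,0.97,0],[0,0,0]],[[0.32,0.97,0],[0,0,0]],[[0.32,0.97,0],[0,0,0]]]}}

```text
time: 28.45
tool_pos: [581.1, 226.9, 148.7]
tcp_rot: [3.141, 0.0, 1.571]
contact_force: [-0.3, -1.1, -1.0]
grip_width: 52.7
finger_force: 30.0
```

Call:
{"method": "play_rows", "body": {"rows": [[[0.33,0.82,0],[0,0,0]],[[0,0,-0.9],[0,0,0]],[[0,0,-0.9],[0,0,0]],[[0,0,-0.9],[0,0,0]],[[0,0,-0.5],[0,0,0]],[[0,0,-0.4],[0,0,0]],[[0,0,-0.2],[0,0,0]],[[0,0,0],[0,0,0]],[[0,0,0],[0,0,0]]]}}

```text
time: 29.58
tool_pos: [591.4, 250.6, 34.3]
tcp_rot: [3.14, -0.0, 1.571]
contact_force: [-0.3, -0.7, -1.0]
grip_width: 52.7
finger_force: 30.0
```

Call:
{"method": "play_rows", "body": {"rows": [[[0,0,0],[0,0,0]],[[0,0,0],[0,0,0]],[[0,0,0.4],[0,0,0]],[[0,0,0.9],[0,0,0]],[[0,0,0.9],[0,0,0]],[[0,0,0.9],[0,0,0]],[[0,0,0.9],[0,0,0]],[[0,0,0.9],[0,0,0]],[[0,0,0.3],[0,0,0]],[[0,0,0],[0,0,0]],[[0,0,0],[0,0,0]]], "hand": 1}}

```text
time: 30.95
tool_pos: [590.4, 250.3, 188.5]
tcp_rot: [-3.14, 0.001, 1.571]
contact_force: [-0.5, 0.2, -0.5]
grip_width: 91.7
finger_force: 0.0
```

```bash
python3 k.py 12
```

```text
30.95 [590.4 250.3 188.5]
0.9 [197. 277.] [591.6 250.6  26.3] rms 0.39 [212 106  48]
0.71 [342. 216.] [509.4  55.2  18.9] rms 2.02 [18 69 19]
0.57 [114. 261.] [533.6 308.5 125.1] rms 32.25 [222 164  83]
```

Stone2 is on the tile, so I'll press the pump as before.

Call:
{"method": "play_rows", "body": {"rows": [[[0,0,0],[0,0,0]],[[-0.14,0.9,0],[0,0,0]],[[-0.14,0.9,0],[0,0,0]],[[-0.14,0.9,0],[0,0,0]],[[-0.14,0.9,0],[0,0,0]],[[-0.14,0.95,0],[0,0,0]],[[0,0,0],[0,0,0]],[[0,0,0],[0,0,0]],[[0,0,-0.5],[0,0,0]],[[0,0,-0.4],[0,0,0]],[[0,0,0],[0,0,0]]], "hand": -1}}

```text
time: 32.42
tool_pos: [569.5, 386.2, 160.9]
tcp_rot: [-3.139, 0.002, 1.57]
contact_force: [-0.2, 0.8, -0.0]
grip_width: 0.5
finger_force: 0.0
```

Call:
{"method": "play_rows", "body": {"rows": [[[0,0,-0.15],[0,0,0]],[[0,0,-0.15],[0,0,0]],[[0,0,-0.15],[0,0,0]],[[0,0,-0.1],[0,0,0]],[[0,0,0],[0,0,0]],[[0,0,0],[0,0,0]]]}}

```text
time: 33.17
tool_pos: [570.5, 387.0, 151.1]
tcp_rot: [3.137, -0.001, 1.571]
contact_force: [-6.3, -5.7, 22.4]
grip_width: 0.3
finger_force: 11.0
```

Call:
{"method": "play_rows", "body": {"rows": [[[0,0,0.3],[0,0,0]],[[0,0,0.6],[0,0,0]],[[0,0,0.6],[0,0,0]],[[0.14,-0.9,0],[0,0,0]],[[0.14,-0.9,0],[0,0,0]],[[0.14,-0.9,0],[0,0,0]],[[0.14,-0.9,0],[0,0,0]],[[0.14,-0.93,0],[0,0,0]],[[0,0,0],[0,0,0]],[[0,0,0],[0,0,0]]], "hand": 0.9}}

```text
time: 34.42
tool_pos: [591.0, 251.7, 191.3]
tcp_rot: [3.141, -0.001, 1.571]
contact_force: [-0.1, 0.4, 0.1]
grip_width: 86.6
finger_force: 0.0
```

```bash
python3 k.py 12
```

```text
34.425 [591.  251.7 191.3]
0.83 [197. 277.] [591.5 250.8  27.1] rms 0.36 [219 109  45]
0.83 [345. 213.] [508.5  53.4  20.1] rms 2.16 [21 87 25]
0.74 [338. 280.] [595.4  71.9  20.6] rms 1.1 [219 106  44]
0.56 [268. 147.] [442.1 167.   -0.5] rms 0.58 [29 72 25]
```

Call:
{"method": "play_rows", "body": {"rows": [[[0.02,-0.03,-0.9],[0,0,0]],[[0,0,-0.9],[0,0,0]],[[0,0,-0.9],[0,0,0]],[[0,0,-0.9],[0,0,0]],[[0,0,-0.9],[0,0,0]],[[0,0,-0.72],[0,0,0]],[[0,0,0],[0,0,0]],[[0,0,0],[0,0,0]]]}}

```text
time: 35.52
tool_pos: [592.1, 250.9, 35.5]
tcp_rot: [3.14, -0.0, 1.572]
contact_force: [0.5, -0.3, -0.1]
grip_width: 87.1
finger_force: 0.0
```

Call:
{"method": "play_rows", "body": {"rows": [[[0,0,0],[0,0,0]],[[0,0,0],[0,0,0]],[[0,0,0],[0,0,0]],[[0,0,0],[0,0,0]],[[0,0,0],[0,0,0]],[[0,0,0.5],[0,0,0]],[[0,0,1],[0,0,0]],[[0,0,1],[0,0,0]],[[0,0,1],[0,0,0]],[[0,-0.5,0],[0,0,0]]], "hand": -1}}

```text
time: 36.78
tool_pos: [593.0, 236.0, 143.0]
tcp_rot: [3.135, -0.002, 1.572]
contact_force: [0.9, -0.1, -2.0]
grip_width: 52.7
finger_force: 30.0
```

Call:
{"method": "play_rows", "body": {"rows": [[[0.03,-1,0],[0,0,0]],[[0.03,-1,0],[0,0,0]],[[0.03,-1,0],[0,0,0]],[[0.03,-1,0],[0,0,0]],[[0.03,-1,0],[0,0,0]],[[0.03,-1,0],[0,0,0]],[[0.03,-1,0],[0,0,0]],[[0.03,-1,0],[0,0,0]],[[0.03,-1,0],[0,0,0]],[[0.03,-1,0],[0,0,0]],[[0.03,-1,0],[0,0,0]],[[0.03,-1,0],[0,0,0]]]}}

```text
time: 38.28
tool_pos: [601.2, -126.3, 138.5]
tcp_rot: [-3.14, -0.0, 1.57]
contact_force: [1.1, 0.1, -1.3]
grip_width: 52.5
finger_force: 30.0
```

Call:
{"method": "play_rows", "body": {"rows": [[[0,-1,0],[0,0,0]],[[0,-1,0],[0,0,0]],[[0,-1,0],[0,0,0]],[[0,-0.7,0],[0,0,0]],[[0,0,0],[0,0,0]],[[0,0,0],[0,0,0]]]}}

```text
time: 39.02
tool_pos: [602.2, -235.0, 139.3]
tcp_rot: [-3.141, -0.001, 1.571]
contact_force: [0.6, -0.1, -1.1]
grip_width: 52.6
finger_force: 30.0
```

```bash
python3 tr.py w7
```

```text
39.025 [ 602.2 -235.   139.3] 52.58133029165172
hole 0.77 [161.7 277.1] [ 600.8 -195.4   16. ]
```

View pics/w7_top.png

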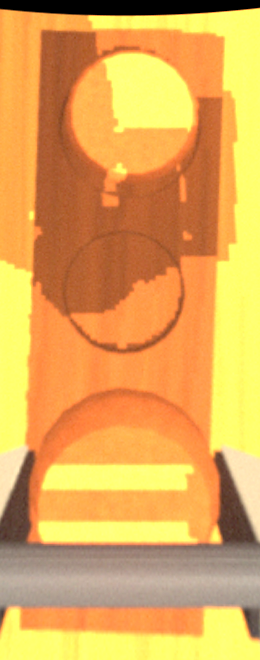

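Pocket 1 is a circle centred at px (291, 123), i.e. (601.8, -195.7). Stone1 sits properly in its pocket at the top. I'll rotate 30° away from the mug and lower the stone.

Call:
{"method": "play_rows", "body": {"rows": [[[0,0.4,0],[0,0,0.94]],[[0,0.4,0],[0,0,0.94]],[[0,0.51,0],[0,0,0.94]],[[0,0,0],[0,0,0.94]],[[0,0,-0.9],[0,0,0]],[[0,0,-0.9],[0,0,0]],[[0,0,-0.9],[0,0,0]],[[0,0,-0.4],[0,0,0]],[[0,0,-0.25],[0,0,0]],[[0,0,0],[0,0,0]],[[0,0,0],[0,0,0]]]}}

```text
time: 40.5
tool_pos: [603.0, -196.7, 40.2]
tcp_rot: [3.14, 0.001, 2.096]
contact_force: [0.2, -0.3, -0.6]
grip_width: 52.6
finger_force: 30.0
```

Call:
{"method": "play_rows", "body": {"rows": [[[-0.03,0.02,-0.1],[0,0,0]],[[0,0,-0.08],[0,0,0]],[[0,0,-0.05],[0,0,0]],[[0,0,0],[0,0,0]],[[0,0,0],[0,0,0]]]}}

```text
time: 41.12
tool_pos: [601.4, -195.9, 32.8]
tcp_rot: [3.142, 0.0, 2.096]
contact_force: [-3.0, 2.2, 5.0]
grip_width: 52.2
finger_force: 30.0
```

Call:
{"method": "play_rows", "body": {"rows": [[[0,0,0],[0,0,0]],[[0,0,0],[0,0,0]],[[0,0,0],[0,0,0]],[[0,0,0.5],[0,0,0]],[[0,0,1],[0,0,0]],[[0,0,1],[0,0,0]],[[0,0,1],[0,0,0]],[[0,0,1],[0,0,-0.94]],[[0,0.5,0.7],[0,0,-0.94]],[[0,1,0],[0,0,-0.94]],[[0,1,0],[0,0,-0.94]],[[0,1,0],[0,0,0]]], "hand": 0.5}}

```text
time: 42.62
tool_pos: [601.6, -90.0, 189.5]
tcp_rot: [3.14, 0.0, 1.569]
contact_force: [0.1, 0.4, 0.9]
grip_width: 68.5
finger_force: 0.0
```

Call:
{"method": "play_rows", "body": {"rows": [[[-0.04,1,0],[0,0,0]],[[-0.04,1,0],[0,0,0]],[[-0.04,1,0],[0,0,0]],[[-0.04,1,0],[0,0,0]],[[0,1,0],[0,0,0]],[[0,0,0],[0,0,0]],[[0,0,0],[0,0,0]]], "hand": 0.7}}

```text
time: 43.5
tool_pos: [596.9, 58.7, 188.9]
tcp_rot: [3.141, 0.0, 1.571]
contact_force: [-0.7, -0.3, 0.1]
grip_width: 78.3
finger_force: 0.0
```

```bash
python3 k.py 0 w8; python3 - <<'E'
import sys; sys.path.insert(0,'.')
from h import *
c=cam("scene");save(c,"s8");im=c["frame"][180:400,130:330,::-1];cv2.imwrite("pics/s8c.png",cv2.resize(im,None,fx=2.5,fy=2.5))
E
```

```text
43.5 [596.9  58.7 188.9]
0.95 [113. 130.] [444.4 147.1  21.8] rms 0.19 [  9 178  51]
0.73 [170. 319.] [639.5  84.1  21.5] rms 0.32 [241 126  55]
0.73 [205. 190.] [505.6  41.8  21.5] rms 0.24 [ 47 180  53]
0.68 [334. 285.] [ 605.8 -119.4   32.1] rms 2.47 [238 122  53]
0.65 [252. 149.] [449.   -7.3  21.5] rms 0.39 [243 152 174]
```

View pics/s8c.png

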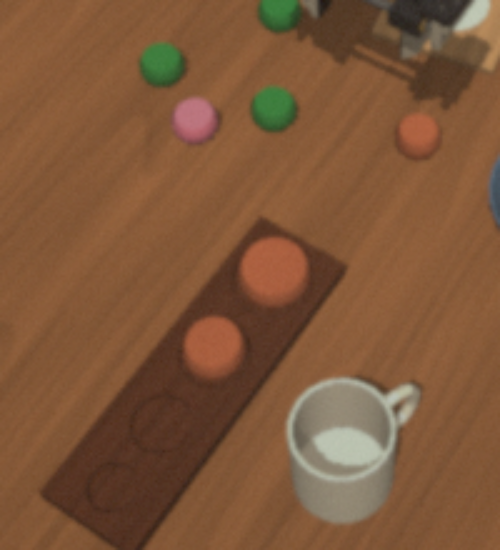

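Stone3 was knocked to about (639.5, 84), near the bowl. Stones 1 and 2 are seated in the tray at (270, 273) and (347, 213) in the crop. I'll turn the gripper 90° so its body clears the bowl.

Call:
{"method": "play_rows", "body": {"rows": [[[0.12,0.07,0],[0,0,0.94]],[[0.12,0.07,0],[0,0,0.94]],[[0.12,0.07,0],[0,0,0.94]],[[0.12,0.07,0],[0,0,0.94]],[[0.12,0.07,0],[0,0,0.94]],[[0.12,0.07,0],[0,0,0.94]],[[0.12,0.07,0],[0,0,0.94]],[[0.12,0.07,0],[0,0,0.94]],[[0.12,0.07,0],[0,0,0.94]],[[0.12,0.07,0],[0,0,0.94]],[[0.12,0.07,0],[0,0,0.94]],[[0.12,0.07,0],[0,0,0.94]]]}}

```text
time: 45.15
tool_pos: [640.1, 83.4, 188.2]
tcp_rot: [3.142, -0.0, -3.134]
contact_force: [0.0, -0.0, 0.4]
grip_width: 78.2
finger_force: 0.0
```

Call:
{"method": "play_rows", "body": {"rows": [[[0,0,0],[0,0,0]],[[0,0,0],[0,0,0]]]}}

```text
time: 45.4
tool_pos: [639.8, 83.8, 188.2]
tcp_rot: [3.142, -0.0, -3.141]
contact_force: [-0.7, 0.9, -1.0]
grip_width: 77.7
finger_force: 0.0
```

```bash
python3 k.py 0
```

```text
45.4 [639.8  83.8 188.2]
0.95 [193. 276.] [639.1  84.1  21.5] rms 0.42 [238 124  52]
0.95 [ 59. 236.] [505.3  41.8  21.6] rms 0.38 [ 35 185  65]
0.77 [ 10. 343.] [445.5 147.   20.6] rms 0.23 [ 34 178  52]
0.61 [ 14. 187.] [449.1  -8.   22.2] rms 0.29 [241 158 177]
```

Call:
{"method": "play_rows", "body": {"rows": [[[-0.02,0,-0.9],[0,0,0]],[[0,0,-0.9],[0,0,0]],[[0,0,-0.9],[0,0,0]],[[0,0,-0.9],[0,0,0]],[[0,0,-0.9],[0,0,0]],[[0,0,-0.6],[0,0,0]],[[0,0,-0.45],[0,0,0]],[[0,0,0],[0,0,0]],[[0,0,0],[0,0,0]]]}}

```text
time: 46.62
tool_pos: [640.0, 84.3, 22.7]
tcp_rot: [3.141, 0.002, -3.137]
contact_force: [-0.3, 0.2, 0.2]
grip_width: 78.1
finger_force: 0.0
```

Call:
{"method": "play_rows", "body": {"rows": [[[0,0,0],[0,0,0]],[[0,0,0],[0,0,0]],[[0,0,0],[0,0,0]],[[0,0,0],[0,0,0]],[[0,0,0],[0,0,0]],[[0,0,0],[0,0,0]],[[0,0,0.5],[0,0,0]],[[0,0,1],[0,0,0]],[[0,0,1],[0,0,0]],[[0,0,1],[0,0,0]],[[0,0,0.7],[0,0,0]]], "hand": -1}}

```text
time: 48.0
tool_pos: [639.8, 84.3, 150.4]
tcp_rot: [3.142, 0.003, -3.137]
contact_force: [0.1, -0.1, -1.7]
grip_width: 42.7
finger_force: 30.0
```

Next I'll go to the tile (591.5, 250.6), turning back by −90°.

Call:
{"method": "play_rows", "body": {"rows": [[[-0.13,0.46,0],[0,0,-0.94]],[[-0.13,0.46,0],[0,0,-0.94]],[[-0.13,0.46,0],[0,0,-0.94]],[[-0.13,0.46,0],[0,0,-0.94]],[[-0.13,0.46,0],[0,0,-0.94]],[[-0.13,0.46,0],[0,0,-0.94]],[[-0.13,0.46,0],[0,0,-0.94]],[[-0.13,0.46,0],[0,0,-0.94]],[[-0.13,0.46,0],[0,0,-0.94]],[[-0.13,0.46,0],[0,0,-0.94]],[[-0.13,0.46,0],[0,0,-0.94]],[[-0.13,0.46,0],[0,0,-0.94]]]}}

```text
time: 49.5
tool_pos: [592.4, 250.4, 148.7]
tcp_rot: [3.141, -0.0, 1.567]
contact_force: [-0.7, 0.0, -0.2]
grip_width: 42.7
finger_force: 30.0
```

Call:
{"method": "play_rows", "body": {"rows": [[[0,0,-0.9],[0,0,0]],[[0,0,-0.9],[0,0,0]],[[0,0,-0.9],[0,0,0]],[[0,0,-0.5],[0,0,0]],[[0,0,-0.4],[0,0,0]],[[0,0,-0.2],[0,0,0]],[[0,0,0],[0,0,0]],[[0,0,0],[0,0,0]]]}}

```text
time: 50.5
tool_pos: [592.9, 250.1, 34.3]
tcp_rot: [3.14, -0.0, 1.571]
contact_force: [1.3, -0.2, -1.4]
grip_width: 42.9
finger_force: 30.0
```

Call:
{"method": "play_rows", "body": {"rows": [[[0,0,0],[0,0,0]],[[0,0,0],[0,0,0]],[[0,0,0.4],[0,0,0]],[[0,0,0.9],[0,0,0]],[[0,0,0.9],[0,0,0]],[[0,0,0.9],[0,0,0]],[[0,0,0.9],[0,0,0]],[[0,0,0.9],[0,0,0]],[[0,0,0.3],[0,0,0]],[[0,0,0],[0,0,0]],[[0,0,0],[0,0,0]]], "hand": 0.7}}

```text
time: 51.88
tool_pos: [592.0, 249.8, 188.5]
tcp_rot: [-3.14, 0.001, 1.571]
contact_force: [0.1, -0.5, 0.5]
grip_width: 78.2
finger_force: 0.0
```

```bash
python3 k.py 12
```

```text
51.875 [592.  249.8 188.5]
0.71 [343. 213.] [509.2  54.6  19.7] rms 2.53 [24 78 25]
0.59 [265. 153.] [449.  167.6  -3.3] rms 1.07 [24 72 23]
```

```bash
python3 k.py 12; python3 m.py 12
```

```text
51.975 [592.  249.8 188.4]
0.89 [342. 212.] [508.4  54.3  19.1] rms 2.54 [19 72 21]
0.66 [196. 277.] [592.5 250.   21.9] rms 0.13 [223 114  55]
0.44 [266. 155.] [448.7 167.4  -3.7] rms 1.05 [32 73 26]
52.075 [592.2 249.8 188.8] [-3.14   0.     1.571]
[593.2 246.6 -18.2] rms 0.72 px [282. 199.] 1115.5
```

Stone3 is on the tile at (592.5, 250). Pressing the pump.

Call:
{"method": "play_rows", "body": {"rows": [[[0,0,0],[0,0,0]],[[-0.15,0.92,0],[0,0,0]],[[-0.15,0.92,0],[0,0,0]],[[-0.15,0.92,0],[0,0,0]],[[-0.15,0.9,0],[0,0,0]],[[-0.15,0.92,0],[0,0,0]],[[0,0,0],[0,0,0]],[[0,0,0],[0,0,0]],[[0,0,-0.5],[0,0,0]],[[0,0,-0.4],[0,0,0]],[[0,0,0],[0,0,0]]], "hand": -1}}

```text
time: 53.5
tool_pos: [569.5, 386.4, 160.8]
tcp_rot: [-3.139, 0.002, 1.57]
contact_force: [-0.3, -0.1, -0.9]
grip_width: 0.5
finger_force: 0.0
```

Call:
{"method": "play_rows", "body": {"rows": [[[0,0,-0.15],[0,0,0]],[[0,0,-0.15],[0,0,0]],[[0,0,-0.15],[0,0,0]],[[0,0,-0.1],[0,0,0]],[[0,0,0],[0,0,0]],[[0,0,0],[0,0,0]]]}}

```text
time: 54.25
tool_pos: [570.5, 387.4, 151.1]
tcp_rot: [3.137, -0.001, 1.571]
contact_force: [-7.3, -5.4, 22.1]
grip_width: 0.8
finger_force: 11.0
```

Call:
{"method": "play_rows", "body": {"rows": [[[0,0,0.3],[0,0,0]],[[0,0,0.6],[0,0,0]],[[0,0,0.6],[0,0,0]],[[0.15,-0.9,0],[0,0,0]],[[0.15,-0.9,0],[0,0,0]],[[0.15,-0.9,0],[0,0,0]],[[0.15,-0.93,0],[0,0,0]],[[0.15,-0.93,0],[0,0,0]],[[0,0,0],[0,0,0]],[[0,0,0],[0,0,0]]], "hand": 0.7}}

```text
time: 55.5
tool_pos: [592.4, 251.1, 191.2]
tcp_rot: [3.141, -0.001, 1.571]
contact_force: [-0.5, 1.2, 0.6]
grip_width: 78.3
finger_force: 0.0
```

```bash
python3 k.py 12 w9
```

```text
55.5 [592.4 251.1 191.2]
0.77 [198. 277.] [592.5 249.9  21.8] rms 0.44 [221 108  50]
0.76 [343. 214.] [509.2  54.6  19.8] rms 2.04 [25 75 26]
```

Call:
{"method": "play_rows", "body": {"rows": [[[0,-0.03,-0.9],[0,0,0]],[[0,0,-0.9],[0,0,0]],[[0,0,-0.9],[0,0,0]],[[0,0,-0.9],[0,0,0]],[[0,0,-0.9],[0,0,0]],[[0,0,-0.72],[0,0,0]],[[0,0,0],[0,0,0]],[[0,0,0],[0,0,0]]]}}

```text
time: 56.6
tool_pos: [593.0, 250.4, 35.5]
tcp_rot: [3.14, -0.0, 1.572]
contact_force: [-0.1, 0.4, 0.5]
grip_width: 77.9
finger_force: 0.0
```

Call:
{"method": "play_rows", "body": {"rows": [[[0,0,0],[0,0,0]],[[0,0,0],[0,0,0]],[[0,0,0],[0,0,0]],[[0,0,0],[0,0,0]],[[0,0,0],[0,0,0]],[[0,0,0.5],[0,0,0]],[[0,0,1],[0,0,0]],[[0,0,1],[0,0,0]],[[0,0,1],[0,0,0]],[[0,-0.5,0],[0,0,0]]], "hand": -1}}

```text
time: 57.85
tool_pos: [593.9, 235.4, 143.1]
tcp_rot: [3.135, -0.002, 1.572]
contact_force: [-0.1, -0.3, -0.7]
grip_width: 42.6
finger_force: 30.0
```

Call:
{"method": "play_rows", "body": {"rows": [[[0.02,-1,0],[0,0,0]],[[0.02,-1,0],[0,0,0]],[[0.02,-1,0],[0,0,0]],[[0.02,-1,0],[0,0,0]],[[0.02,-1,0],[0,0,0]],[[0.02,-1,0],[0,0,0]],[[0.02,-1,0],[0,0,0]],[[0.02,-1,0],[0,0,0]],[[0.02,-1,0],[0,0,0]],[[0.02,-1,0],[0,0,0]],[[0.02,-1,0],[0,0,0]],[[0,-1,0],[0,0,0]]]}}

```text
time: 59.35
tool_pos: [598.0, -126.9, 138.5]
tcp_rot: [-3.14, -0.0, 1.57]
contact_force: [0.4, -0.3, -1.4]
grip_width: 43.1
finger_force: 30.0
```

Call:
{"method": "play_rows", "body": {"rows": [[[0,-1,0],[0,0,0]],[[0,-1,0],[0,0,0]],[[0,-1,0],[0,0,0]],[[0,-1,0],[0,0,0]],[[0,-1,0],[0,0,0]],[[0,-1,0],[0,0,0]],[[0,0,0],[0,0,0]],[[0,0,0],[0,0,0]]]}}

```text
time: 60.35
tool_pos: [598.3, -305.0, 138.7]
tcp_rot: [-3.14, -0.001, 1.57]
contact_force: [0.2, -0.4, 0.5]
grip_width: 42.8
finger_force: 30.0
```

```bash
python3 tr.py w10
```

```text
60.35 [ 598.3 -305.   138.7] 42.76765260386807
hole 0.96 [166.7 277.8] [ 597.5 -269.5   16. ]
hole 0.86 [235.6 277.4] [ 597.  -330.7   16. ]
```

View pics/w10_top.png

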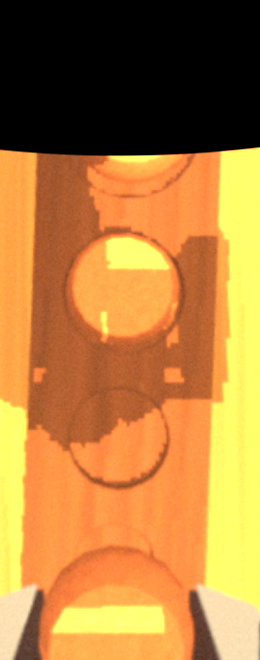

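Pocket 2 is centred at px (438, 119), i.e. (599.4, -269). Stone2 is seated above it. I'll rotate −30° and lower.

Call:
{"method": "play_rows", "body": {"rows": [[[0.04,0.4,0],[0,0,-0.94]],[[0,0.4,0],[0,0,-0.94]],[[0,0.4,0],[0,0,-0.94]],[[0,0,0],[0,0,-0.94]],[[0,0,-0.9],[0,0,0]],[[0,0,-0.9],[0,0,0]],[[0,0,-0.9],[0,0,0]],[[0,0,-0.4],[0,0,0]],[[0,0,-0.2],[0,0,0]],[[0,0,0],[0,0,0]],[[0,0,0],[0,0,0]]]}}

```text
time: 61.82
tool_pos: [600.9, -269.7, 41.7]
tcp_rot: [3.14, 0.0, 1.046]
contact_force: [0.7, -0.2, -0.7]
grip_width: 43.0
finger_force: 30.0
```

Call:
{"method": "play_rows", "body": {"rows": [[[-0.04,0.02,-0.1],[0,0,0]],[[0,0,-0.08],[0,0,0]],[[0,0,-0.08],[0,0,0]],[[0,0,-0.02],[0,0,0]],[[0,0,0],[0,0,0]],[[0,0,0],[0,0,0]]]}}

```text
time: 62.58
tool_pos: [599.1, -268.8, 32.8]
tcp_rot: [3.141, 0.0, 1.046]
contact_force: [-2.8, 1.1, 5.5]
grip_width: 43.0
finger_force: 30.0
```

Seated on the pocket floor. I'll release with a small opening, lift and look.

Call:
{"method": "play_rows", "body": {"rows": [[[0,0,0],[0,0,0]],[[0,0,0],[0,0,0]],[[0,0,0],[0,0,0]],[[0,0,0.5],[0,0,0]],[[0,0,1],[0,0,0]],[[0,0,1],[0,0,0]],[[0,0,1],[0,0,0]],[[0,0,1],[0,0,0.94]],[[-1,0,0.7],[0,0,0.94]],[[-1,0,0.5],[0,0,0.94]],[[-1,0,0],[0,0,0.94]],[[0,0,0],[0,0,0]]], "hand": 0.3}}

```text
time: 64.08
tool_pos: [507.9, -268.9, 204.9]
tcp_rot: [3.14, 0.001, 1.57]
contact_force: [0.2, 0.3, 0.1]
grip_width: 59.6
finger_force: 0.0
```

```bash
python3 k.py 10; python3 tr.py w11; python3 - <<'E'
import sys; sys.path.insert(0,'.')
from h import *
c=cam("scene")
print(c["frame"].shape, [(r["at"],r["p"]) for r in pinpoint("pump_top","scene")[:1]])
a=cv2.resize(c["frame"][80:410,80:360,::-1],None,fx=1.7,fy=1.7)
b=cv2.imread("pics/w11_top.png")[:561]
b=b[:a.shape[0]]; a=a[:b.shape[0]]
cv2.imwrite("pics/f.png",np.hstack([a,b]))
E
```

```text
64.075 [ 507.9 -268.9  204.9]
0.92 [122. 368.] [ 600.9 -196.    26.6] rms 0.29 [241 124  49]
0.8 [192. 361.] [ 599.3 -268.8   20.9] rms 0.36 [247 135  55]
0.75 [ 41. 375.] [ 606.  -110.    31.6] rms 0.25 [244 129  52]
64.175 [ 509.6 -269.   204.3] 59.60670809267046
hole 0.73 [244.8 357.2] [ 599.1 -333.3   16. ]
(420, 560, 3) [([106.0, 336.5], 0.63)]
```

View pics/f.png

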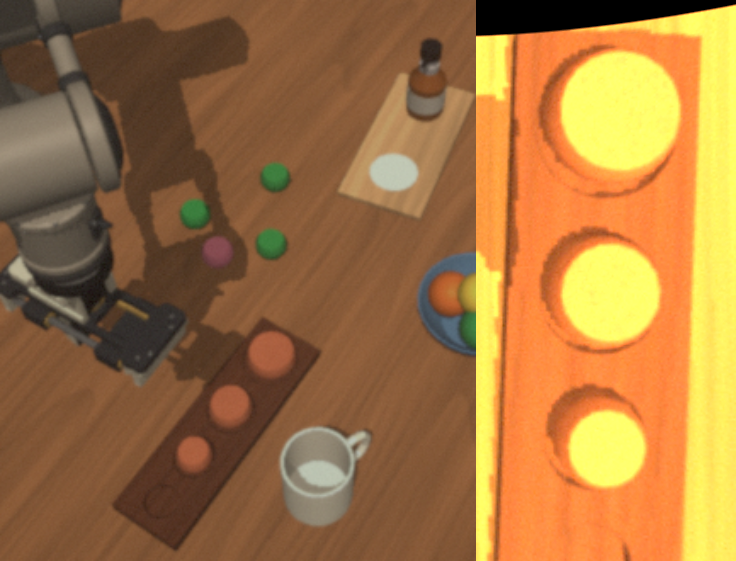

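Left half: three stones in the tray, tile empty, cap up. Right half: all three stones inside their pockets, with fits within 2–3 mm of the centres. One last full view to rule out a hidden fourth stone.

```bash
python3 - <<'E'
import sys; sys.path.insert(0,'.')
from h import *
c=cam("scene");d=cam("side")
cv2.imwrite("pics/g.png",cv2.resize(np.vstack([c["frame"],d["frame"]])[:,:,::-1],(400,600),interpolation=cv2.INTER_AREA) if 0 else np.hstack([cv2.resize(x["frame"][:,:,::-1],(400,300),interpolation=cv2.INTER_AREA) for x in (c,d)]))
E
```

```text
(no output)
```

View pics/g.png

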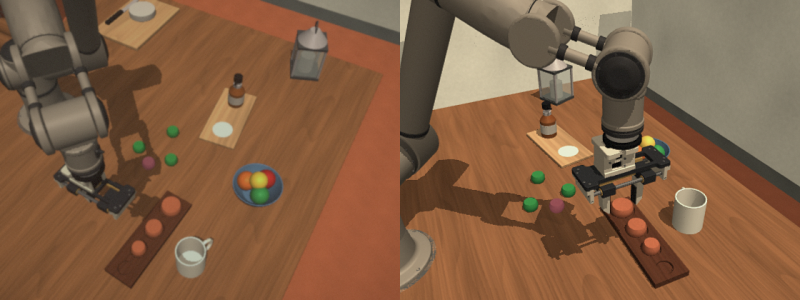

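Neither the scene view nor the side view shows a fourth terracotta stone; the smallest pocket, bottom-left in the scene view, is empty. The arm is clear of everything, so I'm handing in.

```bash
python3 -c "
from plant import bot; print(bot.close_job())"
```

```text
the job is handed in; nothing more can be done
None
```

I handed the job in, though no verdict came back: the three stones present (64, 54 and 44 mm) were each dosed on the tile and now lie in their own pockets, and the absent smallest stone's pocket is empty.

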